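Weigh a home-made soap bar on the vanity balance

TASK

Weigh the soap bar that lies on the blue mat: lay it flat in the middle of the balance's white pan and let go, then stand brass weights on the dark steel pan until the beam comes to rest level, leaving the weights you do not need standing on the vanity, clear of the balance. Set things down on the pans rather than dropping or stacking them, and leave the other two soaps, the tumbler, the trimmer and the comb where they are.

Things in the scene. Friction and masses are not known exactly. Their poses are not given: they have to be found in the camera images.
- balance: grey two-pan balance fixed to the vanity: base plate 110 x 200 x 12 mm, column 98 mm high, chrome beam along its y axis with its pivot 80 mm above the vanity; red pointer over a white scale with a green middle mark on its +x side. Origin under the column on the vanity; the white pan is on its +y side, the steel pan on its -y side
- beam (a joint): tilt of the balance beam, rad: 0 = level, positive = white pan down, stops at -0.33 and 0.33. A soft spring holds it level when empty; each 50 g of difference between the pans tips it by about 0.045 rad (about 5.5 mm down on one pan and up on the other, in proportion), and it settles within about 1 s
- white_pan_top (a point): centre of the upper face of the white pan, a flat rimless plate 130 mm (its x) by 100 mm (its y), 6 mm thick, at the +y end of the beam, 125 mm from the pivot; 110 mm above the vanity when the beam is level. The pan always stays horizontal while it rises and sinks, and the reading does not depend on where on the pan a load stands
- steel_pan_top (a point): centre of the upper face of the dark grey steel pan, a flat rimless plate 130 mm (its x) by 100 mm (its y), 6 mm thick, at the -y end of the beam, 125 mm from the pivot; 110 mm above the vanity when the beam is level. The pan always stays horizontal while it rises and sinks, and the reading does not depend on where on the pan a load stands
- mat: thin flat blue mat, 140 mm (its x) by 100 mm, 1 mm thick, lying on the vanity; origin at its centre. The bar on it is the one to weigh
- soap_green: green soap bar, a rounded block 90 mm long (its x) by 56 mm wide (its y) by 30 mm high; origin at the centre of its underside. One of the three bars, drawn at random, lies on the blue mat; the bars weigh from 145 to 310 g, each within 10 g of a multiple of 50 g, and each matches the sum of some two of the three weights
- soap_cream: cream-coloured soap bar, a rounded block 90 mm long (its x) by 56 mm wide (its y) by 48 mm high; origin at the centre of its underside. One of the three bars, drawn at random, lies on the blue mat; the bars weigh from 145 to 310 g, each within 10 g of a multiple of 50 g, and each matches the sum of some two of the three weights
- soap_pink: pink soap bar, a rounded block 90 mm long (its x) by 56 mm wide (its y) by 58 mm high; origin at the centre of its underside. One of the three bars, drawn at random, lies on the blue mat; the bars weigh from 145 to 310 g, each within 10 g of a multiple of 50 g, and each matches the sum of some two of the three weights
- weight_200: brass-coloured 200 g balance weight, an upright cylinder 46 mm in diameter and 44 mm high that can be gripped by its sides, with a slim knob (18 mm across) on top, 62 mm high in all; origin at the centre of its underside
- weight_100: brass-coloured 100 g balance weight, an upright cylinder 36 mm in diameter and 44 mm high that can be gripped by its sides, with a slim knob (18 mm across) on top, 62 mm high in all; origin at the centre of its underside
- weight_50: brass-coloured 50 g balance weight, an upright cylinder 28 mm in diameter and 44 mm high that can be gripped by its sides, with a slim knob (18 mm across) on top, 62 mm high in all; origin at the centre of its underside
- tumbler: white ceramic tumbler, 72 mm in diameter, 95 mm high, standing; origin at the centre of its underside. Leave alone
- trimmer: matte white trimmer lying along its y, 150 mm long, 40 mm wide, 32 mm high; origin under its middle. Leave alone
- comb: wooden comb lying along its y, 180 x 41 x 8 mm; origin under its middle. Leave alone

How it is judged:
On the way:
1. the soap bar from the mat rests alone on the white pan, let go, and the white side has sunk (((((horizontal distance between soap_green and white_pan_top below 0.05 m and z of soap_green in the frame of white_pan_top between -0.008 and 0.008 m and angle between soap_green's own z axis and vertical below 0.12 rad) and linear speed of soap_green below 0.02 m/s and distance of each of soap_cream, soap_pink from where it was at the start of the episode below 0.03 m and horizontal distance between each of soap_cream, soap_pink and mat above 0.07 m) and contact force between the fingers and soap_green below 0.05 N) or (((horizontal distance between soap_cream and white_pan_top below 0.05 m and z of soap_cream in the frame of white_pan_top between -0.008 and 0.008 m and angle between soap_cream's own z axis and vertical below 0.12 rad) and linear speed of soap_cream below 0.02 m/s and distance of each of soap_green, soap_pink from where it was at the start of the episode below 0.03 m and horizontal distance between each of soap_green, soap_pink and mat above 0.07 m) and contact force between the fingers and soap_cream below 0.05 N) or (((horizontal distance between soap_pink and white_pan_top below 0.05 m and z of soap_pink in the frame of white_pan_top between -0.008 and 0.008 m and angle between soap_pink's own z axis and vertical below 0.12 rad) and linear speed of soap_pink below 0.02 m/s and distance of each of soap_green, soap_cream from where it was at the start of the episode below 0.03 m and horizontal distance between each of soap_green, soap_cream and mat above 0.07 m) and contact force between the fingers and soap_pink below 0.05 N)) and value of joint beam above 0.1 rad and height (world z) of each of weight_200, weight_100, weight_50 below 0.008 m and angle between each of weight_200, weight_100, weight_50's own z axis and vertical below 0.12 rad and horizontal distance between each of weight_200, weight_100, weight_50 and white_pan_top above 0.08 m and horizontal distance between each of weight_200, weight_100, weight_50 and steel_pan_top above 0.08 m), for 0.3 s.
At the end, for the whole second after the job is handed in: Mat soap flat on white pan, within 50 mm of its middle; other soaps, tumbler, trimmer, comb within 30 mm of their starts; each weight upright on the steel pan (within 65 mm of its middle) or on the vanity over 80 mm from both pans' middles; beam at rest within 0.02 rad of level ((((horizontal distance between soap_green and white_pan_top below 0.05 m and z of soap_green in the frame of white_pan_top between -0.008 and 0.008 m and angle between soap_green's own z axis and vertical below 0.12 rad) and linear speed of soap_green below 0.02 m/s and distance of each of soap_cream, soap_pink from where it was at the start of the episode below 0.03 m and horizontal distance between each of soap_cream, soap_pink and mat above 0.07 m) or ((horizontal distance between soap_cream and white_pan_top below 0.05 m and z of soap_cream in the frame of white_pan_top between -0.008 and 0.008 m and angle between soap_cream's own z axis and vertical below 0.12 rad) and linear speed of soap_cream below 0.02 m/s and distance of each of soap_green, soap_pink from where it was at the start of the episode below 0.03 m and horizontal distance between each of soap_green, soap_pink and mat above 0.07 m) or ((horizontal distance between soap_pink and white_pan_top below 0.05 m and z of soap_pink in the frame of white_pan_top between -0.008 and 0.008 m and angle between soap_pink's own z axis and vertical below 0.12 rad) and linear speed of soap_pink below 0.02 m/s and distance of each of soap_green, soap_cream from where it was at the start of the episode below 0.03 m and horizontal distance between each of soap_green, soap_cream and mat above 0.07 m)) and value of joint beam between -0.02 and 0.02 rad and velocity of joint beam between -0.03 and 0.03 rad/s and ((horizontal distance between weight_200 and steel_pan_top below 0.065 m and z of weight_200 in the frame of steel_pan_top between -0.008 and 0.008 m and angle between weight_200's own z axis and vertical below 0.12 rad) or (height (world z) of weight_200 below 0.008 m and angle between weight_200's own z axis and vertical below 0.12 rad and horizontal distance between weight_200 and white_pan_top above 0.08 m and horizontal distance between weight_200 and steel_pan_top above 0.08 m)) and ((horizontal distance between weight_100 and steel_pan_top below 0.065 m and z of weight_100 in the frame of steel_pan_top between -0.008 and 0.008 m and angle between weight_100's own z axis and vertical below 0.12 rad) or (height (world z) of weight_100 below 0.008 m and angle between weight_100's own z axis and vertical below 0.12 rad and horizontal distance between weight_100 and white_pan_top above 0.08 m and horizontal distance between weight_100 and steel_pan_top above 0.08 m)) and ((horizontal distance between weight_50 and steel_pan_top below 0.065 m and z of weight_50 in the frame of steel_pan_top between -0.008 and 0.008 m and angle between weight_50's own z axis and vertical below 0.12 rad) or (height (world z) of weight_50 below 0.008 m and angle between weight_50's own z axis and vertical below 0.12 rad and horizontal distance between weight_50 and white_pan_top above 0.08 m and horizontal distance between weight_50 and steel_pan_top above 0.08 m)) and distance of each of tumbler, trimmer, comb from where it was at the start of the episode below 0.03 m); the robot touches nothing.
It fails at once if a soap or weight is let go more than 30 mm above a pan, or stacked on something there (((horizontal distance between soap_green and white_pan_top below 0.09 m and z of soap_green in the frame of white_pan_top above 0.03 m and contact force between the fingers and soap_green below 0.02 N) or (horizontal distance between soap_green and steel_pan_top below 0.09 m and z of soap_green in the frame of steel_pan_top above 0.03 m and contact force between the fingers and soap_green below 0.02 N)) or ((horizontal distance between soap_cream and white_pan_top below 0.09 m and z of soap_cream in the frame of white_pan_top above 0.03 m and contact force between the fingers and soap_cream below 0.02 N) or (horizontal distance between soap_cream and steel_pan_top below 0.09 m and z of soap_cream in the frame of steel_pan_top above 0.03 m and contact force between the fingers and soap_cream below 0.02 N)) or ((horizontal distance between soap_pink and white_pan_top below 0.09 m and z of soap_pink in the frame of white_pan_top above 0.03 m and contact force between the fingers and soap_pink below 0.02 N) or (horizontal distance between soap_pink and steel_pan_top below 0.09 m and z of soap_pink in the frame of steel_pan_top above 0.03 m and contact force between the fingers and soap_pink below 0.02 N)) or ((horizontal distance between weight_200 and white_pan_top below 0.09 m and z of weight_200 in the frame of white_pan_top above 0.03 m and contact force between the fingers and weight_200 below 0.02 N) or (horizontal distance between weight_200 and steel_pan_top below 0.09 m and z of weight_200 in the frame of steel_pan_top above 0.03 m and contact force between the fingers and weight_200 below 0.02 N)) or ((horizontal distance between weight_100 and white_pan_top below 0.09 m and z of weight_100 in the frame of white_pan_top above 0.03 m and contact force between the fingers and weight_100 below 0.02 N) or (horizontal distance between weight_100 and steel_pan_top below 0.09 m and z of weight_100 in the frame of steel_pan_top above 0.03 m and contact force between the fingers and weight_100 below 0.02 N)) or ((horizontal distance between weight_50 and white_pan_top below 0.09 m and z of weight_50 in the frame of white_pan_top above 0.03 m and contact force between the fingers and weight_50 below 0.02 N) or (horizontal distance between weight_50 and steel_pan_top below 0.09 m and z of weight_50 in the frame of steel_pan_top above 0.03 m and contact force between the fingers and weight_50 below 0.02 N))).
It fails at once if the tumbler, trimmer or comb is pushed more than 30 mm or the tumbler tipped over (angle between tumbler's own z axis and vertical above 0.4 rad or distance of any of tumbler, trimmer, comb from where it was at the start of the episode above 0.03 m).
It fails at once if more than one soap bar is moved by over 30 mm (distance of each of soap_green, soap_cream from where it was at the start of the episode above 0.03 m or distance of each of soap_green, soap_pink from where it was at the start of the episode above 0.03 m or distance of each of soap_cream, soap_pink from where it was at the start of the episode above 0.03 m).
It also fails if it takes over 72 s, if anything falls off the work surface, if the arm or the gripper's body presses on something with over 40 N, if the wrist force passes 120 N, or if a joint passes its speed limit or range.

ROBOT

A 6-joint arm with a two-finger parallel gripper is mounted at the origin on the work surface. World frame = base frame: x ahead of the robot, y to its left, z up, the work surface at z = 0. Lengths are in m, angles in rad, forces in N, time in s.
With the tool pointing down it reaches from about 0.375 to 0.925 m from the base axis. Payload 5.7 kg.
Tool frame: the origin (TCP) lies on the front face of the gripper's body, between the roots of the fingers; the fingertips stand 80 mm ahead of it and the grasp point (between the pads) lies 61 mm ahead of it (r.tip_extent is the distance from the TCP to the fingertips, in m); x points along the fingers, z is the direction in which the jaws open and shut, and the axes are right-handed (so a half turn about x gives the same grasp; the last joint's range is limited). The gripper opens to 88 mm and grips with 3 to 60 N. Pads are 20 mm wide; open, the fingers measure 115 mm over their backs; the gripper's body (75 mm by 178 mm) begins 61 mm behind the grasp point.
Start: joints at [-1.303, 0.359, 1.51, -0, 1.272, -0.115], TCP at [0.224, -0.557, 0.303] pointing down, gripper open.
Joint ranges: [-2.97, 2.97], [-1.01, 2.36], [0.21, 2.38], [-0.96, 4.11], [0.2, 2.71], [-2.98, 2.98]. Speed limits (rad/s): [2.39, 2.39, 3.14, 3.14, 3.14, 3.14].

INTERFACE

Orientations are given as a rotation vector (axis times angle).
In Python, from rig import r gives the robot as it stands.
- The arm moves only by the tool arm_command, never from a script. Its argument "deltas" is a list of rows, each an object of numbers: "dx", "dy", "dz": the shift along the world's x, y, z in cm; "rx", "ry", "rz": the turn, a rotation vector about the world's x, y, z in rad; "claw": the finger opening in cm, from 0 to 8.78. A call has 1 to 12 rows; each row is the pose to reach, as a shift and turn from the pose measured when the call began; what a row does not reach only later rows make up. A row lasts 1/10 s, in which the tool goes at most 50 mm and 8.59 degrees, less where a joint would pass 70% of its speed; a pose out of reach is approached as far as the arm can. A call with a gripper value outside its range is refused whole. The fingers move at their own pace and stop on an object; "force" is the grip in N (left out, the last holds). Time passes only in rows, so rows that repeat a pose let the fingers close. It gives the time, the measured TCP pose, the force and the opening at its end, in the units of the state.
- r.get_obs(): the state, without advancing time (a new reading comes with each control period).
- r.get_image(name): name is "scene" or "top" or "wrist"; returns (picture, depth): 400x640x3 uint8, red, green, blue; 400x640 float32, m along the optical axis (not along the pixel's ray), 0 where there is no reading.
- r.calibration(name): a dict with "fx", "fy", "cx", "cy" (pixels), "world_to_cam" (4x4, takes a point from world to camera coordinates); the wrist camera has in their place "hand_eye" (4x4, takes a point from camera to tool coordinates, whose origin is the TCP and whose axes are the tool frame's). Camera axes: x right, y up, looking along -z (the intrinsics and any distortion apply to the point x, -y, -z); pixel columns grow to the right and rows downward; lengths in m; the calibration is good to about 2 mm. The wrist camera is an equidistant fisheye: a pixel r from the principal point sees the ray r / f radians off the axis. A picture is of the moment at which its call begins: read the wrist's pose just before it. calibration takes no time and is no camera call.
- r.job_done(): hands the job in, once; it reports no verdict.
Trained networks look in the newest picture that a camera, given by its name, has taken for a name from the list of things; names that differ only in an ending like _2 or _b are one class to them, and where a whole thing is asked for, a point or a joint stands for the part that bears it (a point fixed in the world has none). Each returns a list of dicts, best first, with "confidence" (0 to 1); they miss things now and then, are a little off and sometimes report something else, mostly with a low value. They report only what shows in the picture. A call takes as long as a camera call.
- r.boxes_of(camera, name): "xyz" ([x, y, z] in m, in the coordinates of the camera as it stood for that picture, good to about 4 mm: the middle of the surface that is visible of it).
- r.spot_point(camera, name): "xyz" ([x, y, z] in m, in the coordinates of the camera as it stood for that picture, good to about 4 mm: a listed point, or the origin of a listed thing).
The state is a dict: "clock": time; "q": joint angles; "qvel": joint speeds; "tau": joint torques, N m; "tcp_pos": TCP position; "ee_rot": TCP orientation; "ft_force": force on the tool from outside, world axes, zero at the start; "torque": the same for the moment, N m; "grip_width": opening from 0.0 (shut) to 1.0 (fully open).
Only numpy, scipy, OpenCV 4.12 (cv2) and the standard library are available. Lean on these libraries where they do the work, as an engineer would, in place of code of your own. Each camera call takes 0.05 s, during which the arm holds its last target. There are 200 camera calls.

## Working session

There is one attempt and no reset: what is moved stays moved. The work goes in short steps, Python scripts to look and compute and a tool call to move; the robot and the scene stay as the last step left them, time stands still between calls to the robot, and variables do not carry over. Pictures are saved under pics/ and viewed, about 8 in all and at most 12, crops included, and the job is handed in when it is done.

Besides the shell and the picture viewer there is one more tool, called after "Request:" as name(argument=value, ...) on one line, values as JSON. arm_command: Moves the arm, as the interface text tells. Its arguments: {"type":"object","properties":{"deltas":{"type":"array"},"force":{"type":"number"}},"required":["deltas"]}

```bash
mkdir -p pics; cat > h.py <<'E'
from rig import r
import numpy as np, cv2
def snap(n,f=None):
    im,d=r.get_image(n)
    if f: cv2.imwrite('pics/'+f,im[:,:,::-1])
    return im,d
def w(cam,p):
    c=r.calibration(cam)
    return (np.linalg.inv(np.array(c['world_to_cam']))@np.r_[p,1])[:3]
def px(cam,u,v,d):
    c=r.calibration(cam)
    return w(cam,[(u-c['cx'])/c['fx']*d,-(v-c['cy'])/c['fy']*d,-d])
E
python3 - <<'E'
from h import *
for cam in('top','scene'):
    im,d=snap(cam,cam+'0.png')
    for n in ['balance','white_pan_top','steel_pan_top','mat','soap_green','soap_cream','soap_pink','weight_200','weight_100','weight_50','tumbler','trimmer','comb']:
        print(cam,n,[(round(o['confidence'],2),w(cam,o['xyz']).round(3).tolist()) for o in r.spot_point(cam,n)[:3]])
print(r.get_obs())
E
```

```text
top balance [(0.66, [0.745, -0.197, 0.002]), (0.61, [0.626, -0.031, 0.001])]
top white_pan_top [(0.75, [0.625, 0.098, 0.111])]
top steel_pan_top [(0.94, [0.632, -0.154, 0.114])]
top mat [(0.78, [0.435, 0.132, -0.001])]
top soap_green [(0.78, [0.437, 0.358, 0.001])]
top soap_cream [(0.65, [0.588, 0.346, 0.004])]
top soap_pink [(0.93, [0.436, 0.131, -0.002])]
top weight_200 [(0.65, [0.525, -0.329, 0.003]), (0.54, [0.447, -0.217, -0.002]), (0.52, [0.437, -0.081, -0.004])]
top weight_100 [(0.65, [0.525, -0.329, 0.003]), (0.54, [0.447, -0.217, -0.002]), (0.52, [0.437, -0.081, -0.004])]
top weight_50 [(0.65, [0.525, -0.329, 0.003]), (0.54, [0.447, -0.217, -0.002]), (0.52, [0.437, -0.081, -0.004])]
top tumbler [(0.72, [0.526, -0.33, 0.001]), (0.56, [0.675, -0.362, 0.007])]
top trimmer [(0.85, [0.783, 0.029, 0.002])]
top comb [(0.7, [0.624, 0.096, 0.114]), (0.69, [0.744, -0.198, -0.003])]
scene balance [(0.72, [0.628, -0.025, -0.003])]
scene white_pan_top []
scene steel_pan_top [(0.97, [0.634, -0.157, 0.11])]
scene mat [(0.62, [0.429, 0.137, -0.003])]
scene soap_green [(0.85, [0.446, 0.359, 
[... 617 characters left out ...]
, [0.622, 0.097, 0.109])]
scene comb [(0.66, [0.449, 0.357, -0.002])]
{'clock': 1.4, 'q': array([-1.30311582e+00,  3.58798134e-01,  1.51039127e+00, -6.15225458e-06,
        1.27251391e+00, -1.15079188e-01]), 'qvel': array([-0.00012922,  0.00069324,  0.00128012,  0.00026876,  0.00026021,
        0.00143899]), 'tau': array([ 4.74872249e-04, -5.15326667e+01, -2.71127808e+01,  6.73501287e-02,
        2.47606955e-02, -5.35098297e-05]), 'tcp_pos': array([ 0.22408587, -0.55655919,  0.30262722]), 'ee_rot': array([ 0.92286059,  1.36640168, -0.92274914]), 'ft_force': array([0.88117956, 0.06027977, 0.56276281]), 'torque': array([-0.00793089,  0.03013325,  0.00858185]), 'grip_width': 0.9965822587116453}
```

View pics/top0.png

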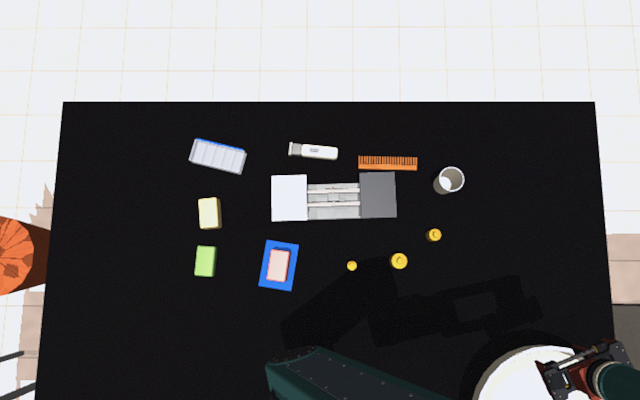

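View pics/scene0.png

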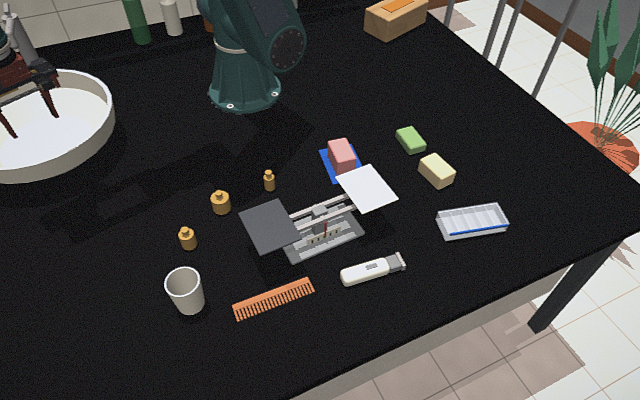

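```bash
python3 - <<'E'
from h import *
from scipy.spatial.transform import Rotation as R
im,d=snap('top'); c=r.calibration('top')
v,u=np.mgrid[0:400,0:640]
P=np.stack([(u-c['cx'])/c['fx']*d,-(v-c['cy'])/c['fy']*d,-d,np.ones_like(d)],-1)@np.linalg.inv(np.array(c['world_to_cam'])).T
P=P[...,:3]; np.save('P0.npy',P)
def rect(name,x,y,rad,lo,hi):
    m=(np.hypot(P[...,0]-x,P[...,1]-y)<rad)&(P[...,2]>lo)&(P[...,2]<hi)&(d>0)
    q=P[m][:,:2].astype(np.float32)*1000
    b=cv2.minAreaRect(q); print(name,m.sum(),b,np.median(P[m][:,2]).round(4))
rect('pink',.436,.132,.07,.05,.07)
rect('white',.625,.098,.1,.1,.13)
rect('steel',.632,-.155,.1,.1,.13)
for n,x,y in(('a',.526,-.327),('b',.447,-.217),('c',.436,-.081)): rect(n,x,y,.04,.035,.052);rect(n+'k',x,y,.04,.054,.07)
o=r.get_obs(); M=R.from_rotvec(o['ee_rot']).as_matrix(); print(M.round(3))
E
```

```text
pink 592 ((432.39813232421875, 130.69900512695312), (56.01483154296875, 89.97096252441406), 82.74771118164062) 0.0575
white 1619 ((622.4368286132812, 95.25616455078125), (131.18112182617188, 99.2024917602539), 1.0651813745498657) 0.11
steel 1629 ((631.58203125, -154.03115844726562), (130.50303649902344, 101.02275848388672), 2.228234052658081) 0.11
a 90 ((524.4813232421875, -326.1376953125), (33.468536376953125, 33.430320739746094), 43.279151916503906) 0.0435
ak 32 ((524.5054321289062, -326.06646728515625), (14.644968032836914, 15.340897560119629), 0.24101096391677856) 0.0614
b 166 ((446.608642578125, -221.5677947998047), (43.159244537353516, 44.067535400390625), 0.0035976460203528404) 0.0439
bk 32 ((446.66900634765625, -221.408447265625), (14.671244621276855, 14.461191177368164), 88.57186889648438) 0.0609
c 40 ((434.1573181152344, -83.79582977294922), (23.42420196533203, 25.89815330505371), 89.84945678710938) 0.0434
ck 30 ((433.6981506347656, -83.6127700805664), (16.009906768798828, 14.205972671508789), 44.303096771240234) 0.0605
[[-0.     0.928  0.373]
 [ 0.     0.373 -0.928]
 [-1.     0.    -0.   ]]
```

The top view (pink bar on the blue mat at about pixel 279,265) shows pink is the one to weigh. The weights are 200 g at (400,261), 100 g at (435,235) and 50 g at (352,266). The scene view agrees.

Request:
arm_command(deltas=[{"dx": 5,"dy": 2,"dz": 0,"rz": -0.1,"claw": 8.7},{"dx": 10,"dy": 5,"dz": 0,"rz": -0.2},{"dx": 14,"dy": 8,"dz": 0,"rz": -0.3},{"dx": 18,"dy": 12,"dz": 0,"rz": -0.4},{"dx": 21,"dy": 16,"dz": 0,"rz": -0.509},{"dx": 23,"dy": 20,"dz": 0,"rz": -0.509},{"dx": 23,"dy": 25,"dz": 0,"rz": -0.509},{"dx": 23,"dy": 30,"dz": 0,"rz": -0.509},{"dx": 23,"dy": 35,"dz": 0,"rz": -0.509},{"dx": 23,"dy": 40,"dz": 0,"rz": -0.509},{"dx": 23,"dy": 45,"dz": 0,"rz": -0.509},{"dx": 22.5,"dy": 50,"dz": 0,"rz": -0.509}], force=25)

```text
validation failed for argument at $.de...
```

Request:
arm_command(deltas=[{"dx": 5,"dy": 2,"dz": 0,"rx": 0,"ry": 0,"rz": -0.1,"claw": 8.7},{"dx": 10,"dy": 5,"dz": 0,"rx": 0,"ry": 0,"rz": -0.2,"claw": 8.7}], force=25)

```text
clock: 1.65
tcp_pos: [0.314, -0.5136, 0.3027]
ee_rot: [1.079, 1.286, -1.079]
ft_force: [0.8, -0.7, -0.7]
grip_width: 0.994
```

Request:
arm_command(deltas=[{"dx": 5,"dy": 3,"dz": 0,"rx": 0,"ry": 0,"rz": -0.1,"claw": 8.7},{"dx": 9,"dy": 6,"dz": 0,"rx": 0,"ry": 0,"rz": -0.2,"claw": 8.7},{"dx": 12,"dy": 10,"dz": 0,"rx": 0,"ry": 0,"rz": -0.3,"claw": 8.7},{"dx": 14,"dy": 15,"dz": 0,"rx": 0,"ry": 0,"rz": -0.32,"claw": 8.7},{"dx": 14,"dy": 20,"dz": 0,"rx": 0,"ry": 0,"rz": -0.32,"claw": 8.7},{"dx": 14,"dy": 25,"dz": 0,"rx": 0,"ry": 0,"rz": -0.32,"claw": 8.7},{"dx": 14,"dy": 30,"dz": 0,"rx": 0,"ry": 0,"rz": -0.32,"claw": 8.7},{"dx": 14,"dy": 35,"dz": 0,"rx": 0,"ry": 0,"rz": -0.32,"claw": 8.7},{"dx": 14,"dy": 40,"dz": 0,"rx": 0,"ry": 0,"rz": -0.32,"claw": 8.7},{"dx": 14,"dy": 45,"dz": 0,"rx": 0,"ry": 0,"rz": -0.32,"claw": 8.7},{"dx": 13,"dy": 50,"dz": 0,"rx": 0,"ry": 0,"rz": -0.32,"claw": 8.7},{"dx": 13,"dy": 55,"dz": -2,"rx": 0,"ry": 0,"rz": -0.32,"claw": 8.7}])

```text
clock: 2.85
tcp_pos: [0.4446, 0.0246, 0.2887]
ee_rot: [1.316, 1.133, -1.312]
ft_force: [1.1, -0.2, 0.5]
grip_width: 0.994
```

Request:
arm_command(deltas=[{"dx": -0.5,"dy": 5,"dz": -1,"rx": 0,"ry": 0,"rz": 0,"claw": 8.7},{"dx": -1.2,"dy": 9.5,"dz": -3,"rx": 0,"ry": 0,"rz": 0,"claw": 8.7},{"dx": -1.2,"dy": 9.5,"dz": -3,"rx": 0,"ry": 0,"rz": 0,"claw": 8.7},{"dx": -1.2,"dy": 9.5,"dz": -3,"rx": 0,"ry": 0,"rz": 0,"claw": 8.7}])

```text
clock: 3.25
tcp_pos: [0.4321, 0.1204, 0.2584]
ee_rot: [1.313, 1.135, -1.311]
ft_force: [-0.6, -0.4, -0.4]
grip_width: 0.988
```

```bash
cat >> h.py <<'E'
from scipy.spatial.transform import Rotation as R
def st():
    o=r.get_obs(); z=R.from_rotvec(o['ee_rot']).as_matrix()
    print(round(o['clock'],2),o['tcp_pos'].round(4),'xax',z[:,0].round(3),'jaw',np.arctan2(z[1,2],z[0,2]).round(3),o['ft_force'].round(2),round(o['grip_width']*8.8,2),o['q'].round(2))
def wr(name,spot=True):
    o=r.get_obs(); snap('wrist'); T=np.eye(4); T[:3,:3]=R.from_rotvec(o['ee_rot']).as_matrix(); T[:3,3]=o['tcp_pos']
    T=T@np.array(r.calibration('wrist')['hand_eye'])
    for q in (r.spot_point if spot else r.boxes_of)('wrist',name): print(name,round(q['confidence'],2),(T@np.r_[q['xyz'],1])[:3].round(4))
E
python3 -c "
from h import *
st();wr('soap_pink')"
```

```text
3.25 [0.4321 0.1204 0.2584] xax [ 0.003 -0.002 -1.   ] jaw -1.712 [-0.56 -0.36 -0.36] 8.69 [ 0.12  0.19  1.88 -0.    1.07  1.83]
soap_pink 0.71 [ 0.4269  0.129  -0.0009]
```

Request:
arm_command(deltas=[{"dx": -0.1,"dy": 1.0,"dz": -4,"rx": 0,"ry": 0,"rz": 0.015,"claw": 8.7},{"dx": -0.1,"dy": 1.0,"dz": -8,"rx": 0,"ry": 0,"rz": 0.015,"claw": 8.7},{"dx": -0.1,"dy": 1.0,"dz": -12,"rx": 0,"ry": 0,"rz": 0.015,"claw": 8.7},{"dx": -0.1,"dy": 1.0,"dz": -15.8,"rx": 0,"ry": 0,"rz": 0.015,"claw": 8.7},{"dx": -0.1,"dy": 1.0,"dz": -15.8,"rx": 0,"ry": 0,"rz": 0.015,"claw": 8.7},{"dx": -0.1,"dy": 1.0,"dz": -15.8,"rx": 0,"ry": 0,"rz": 0.015,"claw": 4.0},{"dx": -0.1,"dy": 1.0,"dz": -15.8,"rx": 0,"ry": 0,"rz": 0.015,"claw": 4.0},{"dx": -0.1,"dy": 1.0,"dz": -15.8,"rx": 0,"ry": 0,"rz": 0.015,"claw": 4.0},{"dx": -0.1,"dy": 1.0,"dz": -15.8,"rx": 0,"ry": 0,"rz": 0.015,"claw": 4.0},{"dx": -0.1,"dy": 1.0,"dz": -15.8,"rx": 0,"ry": 0,"rz": 0.015,"claw": 4.0},{"dx": -0.1,"dy": 1.0,"dz": -15.8,"rx": 0,"ry": 0,"rz": 0.015,"claw": 4.0}], force=20)

```text
clock: 4.45
tcp_pos: [0.4335, 0.1292, 0.1027]
ee_rot: [1.308, 1.138, -1.298]
ft_force: [-0.2, -0.1, 10.3]
grip_width: 0.64
```

Request:
arm_command(deltas=[{"dx": 0,"dy": 0,"dz": 1,"rx": 0,"ry": 0,"rz": 0,"claw": 4.0},{"dx": 0,"dy": 0,"dz": 3,"rx": 0,"ry": 0,"rz": 0,"claw": 4.0},{"dx": 0,"dy": 0,"dz": 6,"rx": 0,"ry": 0,"rz": 0,"claw": 4.0},{"dx": 0,"dy": 0,"dz": 9,"rx": 0,"ry": 0,"rz": 0,"claw": 4.0},{"dx": 0,"dy": 0,"dz": 12,"rx": 0,"ry": 0,"rz": 0,"claw": 4.0},{"dx": 0,"dy": 0,"dz": 15,"rx": 0,"ry": 0,"rz": 0,"claw": 4.0},{"dx": 0,"dy": 0,"dz": 15,"rx": 0,"ry": 0,"rz": 0,"claw": 4.0},{"dx": 0,"dy": 0,"dz": 15,"rx": 0,"ry": 0,"rz": 0,"claw": 4.0}])

```text
clock: 5.25
tcp_pos: [0.4333, 0.1292, 0.2531]
ee_rot: [1.309, 1.137, -1.297]
ft_force: [0.8, -0.4, -3.9]
grip_width: 0.636
```

```bash
python3 -c "
from h import *
st();im,d=snap('wrist','w1.png');snap('scene','s1.png')
for n in ['soap_pink']:
  for q in r.spot_point('scene',n)[:2]: print(q['confidence'],w('scene',q['xyz']))
"
```

```text
5.25 [0.4333 0.1292 0.2531] xax [ 0.01  -0.001 -1.   ] jaw -1.701 [ 0.83 -0.42 -3.95] 5.59 [ 0.14  0.2   1.88 -0.    1.05  1.84]
0.82 [0.43228045 0.12957621 0.14947913]
```

View pics/s1.png

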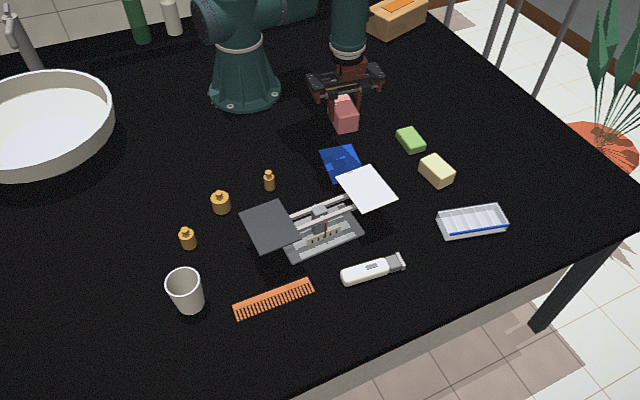

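Request:
arm_command(deltas=[{"dx": 5,"dy": -1,"dz": 0,"rx": 0,"ry": 0,"rz": 0,"claw": 4.0},{"dx": 10,"dy": -2,"dz": 0,"rx": 0,"ry": 0,"rz": 0,"claw": 4.0},{"dx": 15,"dy": -3,"dz": 0,"rx": 0,"ry": 0,"rz": 0,"claw": 4.0},{"dx": 19,"dy": -3.4,"dz": 0,"rx": 0,"ry": 0,"rz": 0,"claw": 4.0},{"dx": 19,"dy": -3.4,"dz": 0,"rx": 0,"ry": 0,"rz": 0,"claw": 4.0},{"dx": 19,"dy": -3.4,"dz": -1.5,"rx": 0,"ry": 0,"rz": 0,"claw": 4.0},{"dx": 19,"dy": -3.4,"dz": -3,"rx": 0,"ry": 0,"rz": 0,"claw": 4.0},{"dx": 19,"dy": -3.4,"dz": -4,"rx": 0,"ry": 0,"rz": 0,"claw": 4.0},{"dx": 19,"dy": -3.4,"dz": -4.5,"rx": 0,"ry": 0,"rz": 0,"claw": 4.0},{"dx": 19,"dy": -3.4,"dz": -5,"rx": 0,"ry": 0,"rz": 0,"claw": 4.0},{"dx": 19,"dy": -3.4,"dz": -5,"rx": 0,"ry": 0,"rz": 0,"claw": 4.0}])

```text
clock: 6.5
tcp_pos: [0.6219, 0.0951, 0.2007]
ee_rot: [1.305, 1.14, -1.301]
ft_force: [-0.7, -0.2, -3.0]
grip_width: 0.634
```

```bash
python3 -c "
from h import *
st()
for cam in ('top','scene'):
 snap(cam)
 for n in ['soap_pink','white_pan_top','steel_pan_top']:
  for q in r.spot_point(cam,n)[:2]: print(cam,n,q['confidence'],w(cam,q['xyz']))
"
```

```text
6.5 [0.6219 0.0951 0.2007] xax [ 0.005 -0.002 -1.   ] jaw -1.701 [-0.72 -0.18 -3.02] 5.58 [ 0.04  0.5   1.56 -0.    1.08  1.74]
top soap_pink 0.55 [0.61904754 0.09183061 0.0919304 ]
top white_pan_top 0.82 [0.62279138 0.09609617 0.10008139]
top steel_pan_top 0.63 [ 0.63043303 -0.15080862  0.12571247]
scene soap_pink 0.85 [0.62062544 0.09413108 0.09946339]
scene white_pan_top 0.16 [ 0.63217377 -0.15274646  0.12193083]
scene steel_pan_top 0.73 [ 0.635548   -0.15403317  0.12217352]
scene steel_pan_top 0.65 [ 0.44718445 -0.21582414 -0.00240633]
```

Request:
arm_command(deltas=[{"dx": 0,"dy": 0,"dz": -0.5,"rx": 0,"ry": 0,"rz": 0,"claw": 4.0},{"dx": 0,"dy": 0,"dz": -0.8,"rx": 0,"ry": 0,"rz": 0,"claw": 4.0},{"dx": 0,"dy": 0,"dz": -0.8,"rx": 0,"ry": 0,"rz": 0,"claw": 8.0},{"dx": 0,"dy": 0,"dz": -0.8,"rx": 0,"ry": 0,"rz": 0,"claw": 8.0},{"dx": 0,"dy": 0,"dz": -0.8,"rx": 0,"ry": 0,"rz": 0,"claw": 8.0},{"dx": 0,"dy": 0,"dz": -0.8,"rx": 0,"ry": 0,"rz": 0,"claw": 8.0},{"dx": 0,"dy": 0,"dz": 2,"rx": 0,"ry": 0,"rz": 0,"claw": 8.0},{"dx": 0,"dy": 0,"dz": 5,"rx": 0,"ry": 0,"rz": 0,"claw": 8.0},{"dx": 0,"dy": 0,"dz": 9,"rx": 0,"ry": 0,"rz": 0,"claw": 8.0},{"dx": 0,"dy": 0,"dz": 13,"rx": 0,"ry": 0,"rz": 0,"claw": 8.0},{"dx": 0,"dy": 0,"dz": 13,"rx": 0,"ry": 0,"rz": 0,"claw": 8.0}])

```text
clock: 8.0
tcp_pos: [0.6255, 0.0953, 0.3384]
ee_rot: [1.313, 1.131, -1.29]
ft_force: [0.5, 0.0, 1.0]
grip_width: 0.913
```

Request:
arm_command(deltas=[{"dx": -3,"dy": -3.5,"dz": 0,"rx": 0,"ry": 0,"rz": 0,"claw": 8.0},{"dx": -6,"dy": -7,"dz": 0,"rx": 0,"ry": 0,"rz": 0,"claw": 8.0},{"dx": -9,"dy": -10.5,"dz": 0,"rx": 0,"ry": 0,"rz": 0,"claw": 8.0},{"dx": -12,"dy": -14,"dz": 0,"rx": 0,"ry": 0,"rz": 0,"claw": 8.0},{"dx": -15,"dy": -18,"dz": 0,"rx": 0,"ry": 0,"rz": 0,"claw": 8.0},{"dx": -16.5,"dy": -22,"dz": 0,"rx": 0,"ry": 0,"rz": 0,"claw": 8.0},{"dx": -17.5,"dy": -26.5,"dz": 0,"rx": 0,"ry": 0,"rz": 0,"claw": 8.0},{"dx": -17.5,"dy": -31.5,"dz": 0,"rx": 0,"ry": 0,"rz": 0,"claw": 8.0},{"dx": -17.5,"dy": -31.5,"dz": 0,"rx": 0,"ry": 0,"rz": 0,"claw": 8.0},{"dx": -17.5,"dy": -31.5,"dz": 0,"rx": 0,"ry": 0,"rz": 0,"claw": 8.0}])

```text
clock: 9.0
tcp_pos: [0.45, -0.2204, 0.3378]
ee_rot: [1.315, 1.131, -1.293]
ft_force: [-0.4, 0.6, -1.1]
grip_width: 0.91
```

```bash
cat >> h.py <<'E'
def pan(f=None):
    snap('scene',f and 's'+f)
    im,d=snap('top',f); c=r.calibration('top'); v,u=np.mgrid[0:400,0:640]
    P=np.stack([(u-c['cx'])/c['fx']*d,-(v-c['cy'])/c['fy']*d,-d,np.ones_like(d)],-1)@np.linalg.inv(np.array(c['world_to_cam'])).T
    for n,x,y in(('white',.622,.095),('steel',.6316,-.154)):
        m=(abs(P[...,0]-x)<.06)&(abs(P[...,1]-y)<.045)&(P[...,2]>.05)&(P[...,2]<.25)
        h,e=np.histogram(P[m][:,2],40,(.05,.25)); print(n,[(round(e[i],3),int(h[i])) for i in np.nonzero(h)[0]])
        z=P[m][:,2]; z=z[z<(z.min()+.012)]; print('  low level',np.median(z).round(4))
    return P
E
python3 -c "
from h import *
st();pan('t2.png')
for n in ['soap_pink','white_pan_top']:
  for q in r.spot_point('top',n)[:2]: print(n,q['confidence'],w('top',q['xyz']))
wr('weight_200')
"
```

```text
9.0 [ 0.45   -0.2204  0.3378] xax [ 0.017 -0.    -1.   ] jaw -1.703 [-0.4   0.64 -1.08] 8.01 [-0.6   0.18  1.68  0.01  1.27  1.1 ]
white [(np.float64(0.07), 82), (np.float64(0.075), 393), (np.float64(0.08), 85), (np.float64(0.085), 8), (np.float64(0.09), 10), (np.float64(0.095), 5), (np.float64(0.1), 11), (np.float64(0.105), 5), (np.float64(0.11), 8), (np.float64(0.115), 9), (np.float64(0.12), 6), (np.float64(0.125), 32), (np.float64(0.13), 302), (np.float64(0.135), 316), (np.float64(0.14), 5)]
  low level 0.0774
steel [(np.float64(0.135), 154), (np.float64(0.14), 1116), (np.float64(0.145), 144)]
  low level 0.1425
soap_pink 0.79 [0.6231154  0.08994297 0.0772969 ]
white_pan_top 0.6 [0.62408364 0.09052883 0.07834536]
weight_200 0.84 [ 0.4479 -0.2255 -0.0018]
weight_200 0.73 [ 0.5232 -0.3287 -0.0013]
weight_200 0.56 [ 4.337e-01 -7.670e-02  3.000e-04]
```

Request:
arm_command(deltas=[{"dx": -0.3,"dy": -0.2,"dz": -5,"rx": 0,"ry": 0.017,"rz": 0,"claw": 8.0},{"dx": -0.3,"dy": -0.2,"dz": -10,"rx": 0,"ry": 0.017,"rz": 0,"claw": 8.0},{"dx": -0.3,"dy": -0.2,"dz": -15,"rx": 0,"ry": 0.017,"rz": 0,"claw": 8.0},{"dx": -0.3,"dy": -0.2,"dz": -20,"rx": 0,"ry": 0.017,"rz": 0,"claw": 8.0},{"dx": -0.3,"dy": -0.2,"dz": -23,"rx": 0,"ry": 0.017,"rz": 0,"claw": 8.0},{"dx": -0.3,"dy": -0.2,"dz": -24.9,"rx": 0,"ry": 0.017,"rz": 0,"claw": 8.0},{"dx": -0.3,"dy": -0.2,"dz": -24.9,"rx": 0,"ry": 0.017,"rz": 0,"claw": 8.0},{"dx": -0.3,"dy": -0.2,"dz": -24.9,"rx": 0,"ry": 0.017,"rz": 0,"claw": 3.0},{"dx": -0.3,"dy": -0.2,"dz": -24.9,"rx": 0,"ry": 0.017,"rz": 0,"claw": 3.0},{"dx": -0.3,"dy": -0.2,"dz": -24.9,"rx": 0,"ry": 0.017,"rz": 0,"claw": 3.0},{"dx": -0.3,"dy": -0.2,"dz": -24.9,"rx": 0,"ry": 0.017,"rz": 0,"claw": 3.0},{"dx": -0.3,"dy": -0.2,"dz": -24.9,"rx": 0,"ry": 0.017,"rz": 0,"claw": 3.0}])

```text
clock: 10.5
tcp_pos: [0.448, -0.2206, 0.0902]
ee_rot: [1.303, 1.143, -1.302]
ft_force: [0.2, 1.1, 7.2]
grip_width: 0.517
```

Request:
arm_command(deltas=[{"dx": 0,"dy": 0,"dz": 0,"rx": 0,"ry": 0,"rz": 0,"claw": 3.0},{"dx": 0,"dy": 0,"dz": 0,"rx": 0,"ry": 0,"rz": 0,"claw": 3.0}])

```text
clock: 10.7
tcp_pos: [0.448, -0.2206, 0.0903]
ee_rot: [1.303, 1.143, -1.302]
ft_force: [0.5, -0.9, -2.3]
grip_width: 0.513
```

```bash
python3 -c "
from h import *
st()"
```

```text
10.7 [ 0.448  -0.2206  0.0903] xax [ 0.003 -0.002 -1.   ] jaw -1.699 [ 0.5  -0.91 -2.26] 4.51 [-0.6   0.52  1.93  0.    0.69  1.1 ]
```

Request:
arm_command(deltas=[{"dx": 0,"dy": 0,"dz": 2,"rx": 0,"ry": 0,"rz": 0,"claw": 3.0},{"dx": 0,"dy": 0,"dz": 6,"rx": 0,"ry": 0,"rz": 0,"claw": 3.0},{"dx": 0,"dy": 0,"dz": 11,"rx": 0,"ry": 0,"rz": 0,"claw": 3.0},{"dx": 0,"dy": 0,"dz": 16,"rx": 0,"ry": 0,"rz": 0,"claw": 3.0},{"dx": 0,"dy": 0,"dz": 18,"rx": 0,"ry": 0,"rz": 0,"claw": 3.0},{"dx": 4,"dy": 1.5,"dz": 18,"rx": 0,"ry": 0,"rz": 0,"claw": 3.0},{"dx": 8,"dy": 3,"dz": 18,"rx": 0,"ry": 0,"rz": 0,"claw": 3.0},{"dx": 12,"dy": 4.5,"dz": 18,"rx": 0,"ry": 0,"rz": 0,"claw": 3.0},{"dx": 16,"dy": 5.5,"dz": 18,"rx": 0,"ry": 0,"rz": 0,"claw": 3.0},{"dx": 19,"dy": 6.5,"dz": 18,"rx": 0,"ry": 0,"rz": 0,"claw": 3.0},{"dx": 21.2,"dy": 6.6,"dz": 18,"rx": 0,"ry": 0,"rz": 0,"claw": 3.0},{"dx": 21.2,"dy": 6.6,"dz": 18,"rx": 0,"ry": 0,"rz": 0,"claw": 3.0}])

```text
clock: 11.9
tcp_pos: [0.6623, -0.154, 0.2693]
ee_rot: [1.302, 1.143, -1.3]
ft_force: [0.6, 0.4, -2.0]
grip_width: 0.517
```

```bash
python3 -c "
from h import *
st();P=pan('t3.png')
for c in ('scene','top'):
  for q in r.spot_point(c,'weight_200')[:3]: print(q['confidence'],w(c,q['xyz']))
"
```

```text
11.9 [ 0.6623 -0.154   0.2693] xax [ 0.003 -0.002 -1.   ] jaw -1.697 [ 0.59  0.36 -1.98] 4.55 [-0.33  0.5   1.36 -0.    1.27  1.37]
white [(np.float64(0.065), 1), (np.float64(0.07), 64), (np.float64(0.075), 420), (np.float64(0.08), 75), (np.float64(0.085), 5), (np.float64(0.09), 10), (np.float64(0.095), 5), (np.float64(0.1), 9), (np.float64(0.105), 10), (np.float64(0.11), 8), (np.float64(0.115), 7), (np.float64(0.12), 8), (np.float64(0.125), 25), (np.float64(0.13), 312), (np.float64(0.135), 304), (np.float64(0.14), 8)]
  low level 0.0775
steel [(np.float64(0.135), 106), (np.float64(0.14), 712), (np.float64(0.145), 87), (np.float64(0.175), 1), (np.float64(0.18), 4), (np.float64(0.185), 7), (np.float64(0.19), 7), (np.float64(0.195), 5), (np.float64(0.2), 7), (np.float64(0.205), 5), (np.float64(0.21), 6), (np.float64(0.215), 5), (np.float64(0.22), 30), (np.float64(0.225), 5), (np.float64(0.23), 1), (np.float64(0.235), 2)]
  low level 0.1424
0.96 [ 0.66060069 -0.1499759   0.17807586]
0.69 [ 0.52606412 -0.3240423   0.0008308 ]
0.53 [ 0.43491816 -0.08153838  0.00260687]
0.43 [ 0.65615015 -0.15211142  0.17520664]
```

View pics/st3.png

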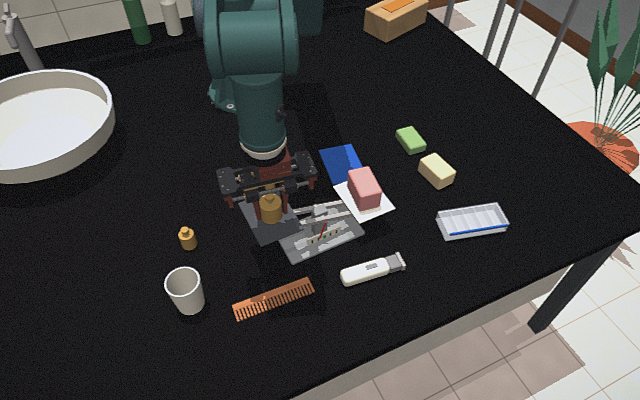

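Request:
arm_command(deltas=[{"dx": -0.2,"dy": 0,"dz": -1.5,"rx": 0,"ry": 0,"rz": 0,"claw": 3.0},{"dx": -0.2,"dy": 0,"dz": -3,"rx": 0,"ry": 0,"rz": 0,"claw": 3.0},{"dx": -0.2,"dy": 0,"dz": -3.7,"rx": 0,"ry": 0,"rz": 0,"claw": 3.0},{"dx": -0.2,"dy": 0,"dz": -4.4,"rx": 0,"ry": 0,"rz": 0,"claw": 3.0},{"dx": -0.2,"dy": 0,"dz": -5.1,"rx": 0,"ry": 0,"rz": 0,"claw": 3.0},{"dx": -0.2,"dy": 0,"dz": -5.5,"rx": 0,"ry": 0,"rz": 0,"claw": 3.0},{"dx": -0.2,"dy": 0,"dz": -5.5,"rx": 0,"ry": 0,"rz": 0,"claw": 3.0},{"dx": -0.2,"dy": 0,"dz": -5.5,"rx": 0,"ry": 0,"rz": 0,"claw": 8.0},{"dx": -0.2,"dy": 0,"dz": -5.5,"rx": 0,"ry": 0,"rz": 0,"claw": 8.0},{"dx": -0.2,"dy": 0,"dz": -5.5,"rx": 0,"ry": 0,"rz": 0,"claw": 8.0},{"dx": -0.2,"dy": 0,"dz": -5.5,"rx": 0,"ry": 0,"rz": 0,"claw": 8.0},{"dx": -0.2,"dy": 0,"dz": -5.5,"rx": 0,"ry": 0,"rz": 0,"claw": 8.0}])

```text
clock: 13.3
tcp_pos: [0.6565, -0.1547, 0.2149]
ee_rot: [1.303, 1.144, -1.303]
ft_force: [0.8, -0.4, 0.0]
grip_width: 0.902
```

Request:
arm_command(deltas=[{"dx": 0,"dy": 0,"dz": 2,"rx": 0,"ry": 0,"rz": 0,"claw": 8.0},{"dx": 0,"dy": 0,"dz": 5,"rx": 0,"ry": 0,"rz": 0,"claw": 8.0},{"dx": 0,"dy": 0,"dz": 9,"rx": 0,"ry": 0,"rz": 0,"claw": 8.0},{"dx": 0,"dy": 0,"dz": 11,"rx": 0,"ry": 0,"rz": 0,"claw": 8.0},{"dx": -3,"dy": -4,"dz": 11,"rx": 0,"ry": 0,"rz": 0,"claw": 8.0},{"dx": -6,"dy": -8,"dz": 11,"rx": 0,"ry": 0,"rz": 0,"claw": 8.0},{"dx": -9,"dy": -11.5,"dz": 11,"rx": 0,"ry": 0,"rz": 0,"claw": 8.0},{"dx": -11.5,"dy": -14.5,"dz": 11,"rx": 0,"ry": 0,"rz": 0,"claw": 8.0},{"dx": -13.6,"dy": -17.2,"dz": 11,"rx": 0,"ry": 0,"rz": 0,"claw": 8.0},{"dx": -13.6,"dy": -17.2,"dz": 11,"rx": 0,"ry": 0,"rz": 0,"claw": 8.0},{"dx": -13.6,"dy": -17.2,"dz": 11,"rx": 0,"ry": 0,"rz": 0,"claw": 8.0}])

```text
clock: 14.4
tcp_pos: [0.5203, -0.3271, 0.3251]
ee_rot: [1.305, 1.143, -1.304]
ft_force: [-0.1, -0.1, -0.2]
grip_width: 0.909
```

```bash
python3 -c "
from h import *
st();P=pan('t4.png')
for c in ('scene','top'):
  for q in r.spot_point(c,'weight_200')[:3]: print(q['confidence'],w(c,q['xyz']))
wr('weight_100')
"
```

```text
14.4 [ 0.5203 -0.3271  0.3251] xax [ 0.001 -0.001 -1.   ] jaw -1.701 [-0.08 -0.08 -0.15] 8.0 [-0.67  0.36  1.45  0.    1.33  1.03]
white [(np.float64(0.09), 19), (np.float64(0.095), 405), (np.float64(0.1), 144), (np.float64(0.105), 10), (np.float64(0.11), 4), (np.float64(0.115), 5), (np.float64(0.12), 13), (np.float64(0.125), 9), (np.float64(0.13), 8), (np.float64(0.135), 10), (np.float64(0.14), 9), (np.float64(0.145), 21), (np.float64(0.15), 188), (np.float64(0.155), 446), (np.float64(0.16), 20)]
  low level 0.0987
steel [(np.float64(0.11), 3), (np.float64(0.115), 258), (np.float64(0.12), 793), (np.float64(0.125), 48), (np.float64(0.13), 8), (np.float64(0.135), 6), (np.float64(0.14), 5), (np.float64(0.145), 7), (np.float64(0.15), 3), (np.float64(0.155), 8), (np.float64(0.16), 85), (np.float64(0.165), 102), (np.float64(0.17), 2), (np.float64(0.175), 3), (np.float64(0.18), 31), (np.float64(0.185), 4)]
  low level 0.1215
0.77 [ 0.52755947 -0.32543134  0.0012718 ]
0.69 [ 0.65592053 -0.15286234  0.11918532]
0.55 [ 0.43652513 -0.07866549  0.00353107]
0.64 [ 0.43187418 -0.08180326 -0.00071571]
0.62 [ 0.6528828  -0.15355332  0.12005788]
0.55 [ 0.52548632 -0.32718625  0.0011366 ]
weight_100 0.81 [ 0.5265 -0.3287 -0.0027]
weight_100 0.7 [ 4.306e-01 -7.710e-02  4.000e-04]
weight_100 0.55 [ 0.6549 -0.161   0.12  ]
```

View pics/st4.png

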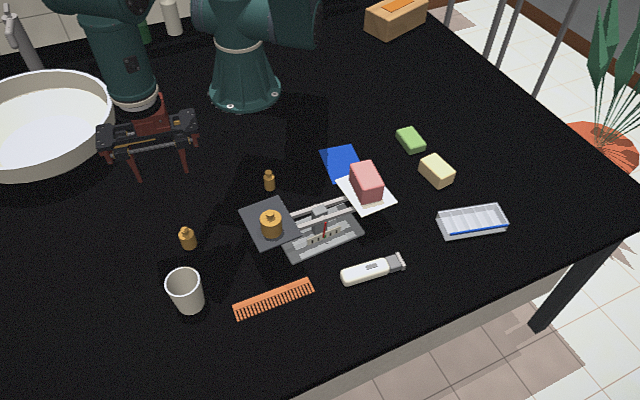

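The 200 g weight stands on the steel pan (scene pixel 270,222), with the pink bar on the white pan at (367,183). The remaining height difference corresponds to about 100 g, so I'll take the 100 g weight.

Request:
arm_command(deltas=[{"dx": 0.4,"dy": 0,"dz": -5,"rx": 0,"ry": 0,"rz": 0,"claw": 8.0},{"dx": 0.4,"dy": 0,"dz": -10,"rx": 0,"ry": 0,"rz": 0,"claw": 8.0},{"dx": 0.4,"dy": 0,"dz": -15,"rx": 0,"ry": 0,"rz": 0,"claw": 8.0},{"dx": 0.4,"dy": 0,"dz": -20,"rx": 0,"ry": 0,"rz": 0,"claw": 8.0},{"dx": 0.4,"dy": 0,"dz": -23.5,"rx": 0,"ry": 0,"rz": 0,"claw": 8.0},{"dx": 0.4,"dy": 0,"dz": -23.5,"rx": 0,"ry": 0,"rz": 0,"claw": 8.0},{"dx": 0.4,"dy": 0,"dz": -23.5,"rx": 0,"ry": 0,"rz": 0,"claw": 2.0},{"dx": 0.4,"dy": 0,"dz": -23.5,"rx": 0,"ry": 0,"rz": 0,"claw": 2.0},{"dx": 0.4,"dy": 0,"dz": -23.5,"rx": 0,"ry": 0,"rz": 0,"claw": 2.0},{"dx": 0.4,"dy": 0,"dz": -23.5,"rx": 0,"ry": 0,"rz": 0,"claw": 2.0},{"dx": 0.4,"dy": 0,"dz": -23.5,"rx": 0,"ry": 0,"rz": 0,"claw": 2.0},{"dx": 0.4,"dy": 0,"dz": -23.5,"rx": 0,"ry": 0,"rz": 0,"claw": 2.0}])

```text
clock: 15.9
tcp_pos: [0.5254, -0.3259, 0.0906]
ee_rot: [1.302, 1.144, -1.302]
ft_force: [0.2, 0.3, 5.5]
grip_width: 0.406
```

Request:
arm_command(deltas=[{"dx": 0,"dy": 0,"dz": 0,"rx": 0,"ry": 0,"rz": 0,"claw": 2.0},{"dx": 0,"dy": 0,"dz": 0,"rx": 0,"ry": 0,"rz": 0,"claw": 2.0}])

```text
clock: 16.1
tcp_pos: [0.5254, -0.3259, 0.0906]
ee_rot: [1.302, 1.144, -1.302]
ft_force: [-1.3, 0.2, 0.5]
grip_width: 0.406
```

Request:
arm_command(deltas=[{"dx": 0,"dy": 0,"dz": 2,"rx": 0,"ry": 0,"rz": 0,"claw": 2.0},{"dx": 0,"dy": 0,"dz": 6,"rx": 0,"ry": 0,"rz": 0,"claw": 2.0},{"dx": 0,"dy": 0,"dz": 11,"rx": 0,"ry": 0,"rz": 0,"claw": 2.0},{"dx": 0,"dy": 0,"dz": 15.5,"rx": 0,"ry": 0,"rz": 0,"claw": 2.0},{"dx": 2,"dy": 3,"dz": 17,"rx": 0,"ry": 0,"rz": 0,"claw": 2.0},{"dx": 4,"dy": 7,"dz": 17,"rx": 0,"ry": 0,"rz": 0,"claw": 2.0},{"dx": 6,"dy": 11,"dz": 17,"rx": 0,"ry": 0,"rz": 0,"claw": 2.0},{"dx": 7.2,"dy": 15,"dz": 17,"rx": 0,"ry": 0,"rz": 0,"claw": 2.0},{"dx": 7.2,"dy": 17.1,"dz": 17,"rx": 0,"ry": 0,"rz": 0,"claw": 2.0},{"dx": 7.2,"dy": 17.1,"dz": 17,"rx": 0,"ry": 0,"rz": 0,"claw": 2.0}])

```text
clock: 17.1
tcp_pos: [0.5971, -0.1516, 0.2601]
ee_rot: [1.299, 1.148, -1.3]
ft_force: [-0.2, -0.7, -0.6]
grip_width: 0.404
```

```bash
python3 -c "
from h import *
st();snap('scene')
for q in r.spot_point('scene','weight_100')[:3]: print(q['confidence'],w('scene',q['xyz']))
"
```

```text
17.1 [ 0.5971 -0.1516  0.2601] xax [-0. -0. -1.] jaw -1.694 [-0.22 -0.65 -0.64] 3.55 [-0.36  0.42  1.52 -0.    1.2   1.33]
0.8 [ 0.59677763 -0.15117077  0.16759592]
0.78 [ 0.6525567  -0.14948354  0.11946517]
0.59 [ 0.43482689 -0.0810391   0.00194931]
```

Request:
arm_command(deltas=[{"dx": 0,"dy": -0.2,"dz": -2,"rx": 0,"ry": 0,"rz": 0,"claw": 2.0},{"dx": 0,"dy": -0.2,"dz": -4,"rx": 0,"ry": 0,"rz": 0,"claw": 2.0},{"dx": 0,"dy": -0.2,"dz": -4.7,"rx": 0,"ry": 0,"rz": 0,"claw": 2.0},{"dx": 0,"dy": -0.2,"dz": -5.2,"rx": 0,"ry": 0,"rz": 0,"claw": 2.0},{"dx": 0,"dy": -0.2,"dz": -5.7,"rx": 0,"ry": 0,"rz": 0,"claw": 2.0},{"dx": 0,"dy": -0.2,"dz": -5.7,"rx": 0,"ry": 0,"rz": 0,"claw": 2.0},{"dx": 0,"dy": -0.2,"dz": -5.7,"rx": 0,"ry": 0,"rz": 0,"claw": 7.0},{"dx": 0,"dy": -0.2,"dz": -5.7,"rx": 0,"ry": 0,"rz": 0,"claw": 7.0},{"dx": 0,"dy": -0.2,"dz": -5.7,"rx": 0,"ry": 0,"rz": 0,"claw": 7.0},{"dx": 0,"dy": -0.2,"dz": -5.7,"rx": 0,"ry": 0,"rz": 0,"claw": 7.0},{"dx": 0,"dy": -0.2,"dz": -5.7,"rx": 0,"ry": 0,"rz": 0,"claw": 7.0}])

```text
clock: 18.3
tcp_pos: [0.5973, -0.1567, 0.2035]
ee_rot: [1.3, 1.145, -1.301]
ft_force: [0.4, 0.7, 0.7]
grip_width: 0.786
```

Request:
arm_command(deltas=[{"dx": 0,"dy": 0,"dz": 2,"rx": 0,"ry": 0,"rz": 0,"claw": 7.0},{"dx": 0,"dy": 0,"dz": 5,"rx": 0,"ry": 0,"rz": 0,"claw": 7.0},{"dx": 0,"dy": 0,"dz": 9,"rx": 0,"ry": 0,"rz": 0,"claw": 7.0},{"dx": 0,"dy": 0,"dz": 13,"rx": 0,"ry": 0,"rz": 0,"claw": 7.0},{"dx": -3,"dy": -4,"dz": 13,"rx": 0,"ry": 0,"rz": 0,"claw": 7.0},{"dx": -6,"dy": -8,"dz": 13,"rx": 0,"ry": 0,"rz": 0,"claw": 7.0},{"dx": -8,"dy": -12,"dz": 13,"rx": 0,"ry": 0,"rz": 0,"claw": 7.0},{"dx": -10,"dy": -16,"dz": 13,"rx": 0,"ry": 0,"rz": 0,"claw": 7.0},{"dx": -10,"dy": -20,"dz": 13,"rx": 0,"ry": 0,"rz": 0,"claw": 7.0},{"dx": -10,"dy": -20,"dz": 13,"rx": 0,"ry": 0,"rz": 0,"claw": 7.0},{"dx": -10,"dy": -20,"dz": 13,"rx": 0,"ry": 0,"rz": 0,"claw": 7.0}])

```text
clock: 19.4
tcp_pos: [0.497, -0.3572, 0.3333]
ee_rot: [1.302, 1.144, -1.302]
ft_force: [0.9, 0.2, -0.9]
grip_width: 0.797
```

```bash
python3 -c "
from h import *
st();P=pan('t5.png')
for n in ['soap_pink','soap_green','soap_cream','weight_200','tumbler','trimmer','comb']:
  for q in r.spot_point('scene',n)[:3]: print(n,round(q['confidence'],2),w('scene',q['xyz']).round(3))
"
```

```text
19.4 [ 0.497  -0.3572  0.3333] xax [ 0.001 -0.001 -1.   ] jaw -1.698 [ 0.88  0.2  -0.92] 7.01 [-0.74  0.35  1.44 -0.    1.34  0.96]
white [(np.float64(0.1), 11), (np.float64(0.105), 287), (np.float64(0.11), 290), (np.float64(0.115), 13), (np.float64(0.12), 8), (np.float64(0.125), 9), (np.float64(0.13), 11), (np.float64(0.135), 6), (np.float64(0.14), 10), (np.float64(0.145), 8), (np.float64(0.15), 12), (np.float64(0.155), 13), (np.float64(0.16), 104), (np.float64(0.165), 506), (np.float64(0.17), 67)]
  low level 0.1096
steel [(np.float64(0.1), 5), (np.float64(0.105), 405), (np.float64(0.11), 519), (np.float64(0.115), 21), (np.float64(0.12), 8), (np.float64(0.125), 7), (np.float64(0.13), 12), (np.float64(0.135), 9), (np.float64(0.14), 11), (np.float64(0.145), 15), (np.float64(0.15), 192), (np.float64(0.155), 81), (np.float64(0.16), 3), (np.float64(0.165), 21), (np.float64(0.17), 52), (np.float64(0.175), 2)]
  low level 0.1103
soap_green 0.96 [ 0.446  0.357 -0.005]
soap_cream 0.98 [ 0.589  0.341 -0.001]
weight_200 0.67 [ 0.434 -0.079 -0.003]
weight_200 0.6 [ 0.656 -0.15   0.107]
weight_200 0.56 [ 0.598 -0.158  0.11 ]
tumbler 0.8 [ 0.681 -0.365  0.002]
trimmer 0.9 [ 0.78   0.033 -0.003]
comb 0.78 [ 0.751 -0.197 -0.001]
comb 0.55 [ 0.681 -0.367 -0.002]
comb 0.48 [ 0.599 -0.156  0.112]
```

View pics/st5.png

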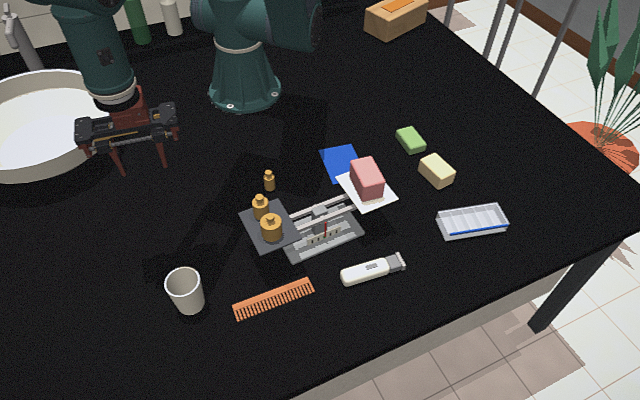

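The pans read 0.1096 m and 0.1103 m, so the beam is level to within about 0.003 rad. Both weights stand at (260,207) and (270,228), and the soap lies flat at (367,178). I'll let the beam settle for a moment, check again and hand in.

Request:
arm_command(deltas=[{"dx": 0,"dy": 0,"dz": 0,"rx": 0,"ry": 0,"rz": 0,"claw": 7.0},{"dx": 0,"dy": 0,"dz": 0,"rx": 0,"ry": 0,"rz": 0,"claw": 7.0},{"dx": 0,"dy": 0,"dz": 0,"rx": 0,"ry": 0,"rz": 0,"claw": 7.0},{"dx": 0,"dy": 0,"dz": 0,"rx": 0,"ry": 0,"rz": 0,"claw": 7.0},{"dx": 0,"dy": 0,"dz": 0,"rx": 0,"ry": 0,"rz": 0,"claw": 7.0},{"dx": 0,"dy": 0,"dz": 0,"rx": 0,"ry": 0,"rz": 0,"claw": 7.0}])

```text
clock: 20.45
tcp_pos: [0.4975, -0.356, 0.3336]
ee_rot: [1.299, 1.145, -1.3]
ft_force: [-0.9, 0.2, -0.3]
grip_width: 0.801
```

```bash
python3 -c "
from h import *
pan()
for q in r.spot_point('top','soap_pink')[:2]: print(q['confidence'],w('top',q['xyz']).round(3))
print(r.job_done())" | grep -v '('
```

```text
low level 0.1099
  low level 0.1102
0.58 [0.621 0.095 0.106]
0.49 [0.783 0.03  0.   ]
the job is handed in; nothing more can be done
None
```

The pink soap bar from the mat lies flat on the middle of the white pan and is balanced by the 200 g and 100 g weights on the steel pan. I handed the job in at about 20 s on the robot's clock; the hand-in reports no verdict.

- **Weighing:** alone on the pan, the bar sank it by about 32.6 mm, which is roughly 296 g. That is why I chose 200 + 100 g. The 50 g weight was never touched and still stands on the vanity, clear of the balance.
- **Last check:** the pans were at 0.1099 m (white) and 0.1102 m (steel), which makes the beam level to about 0.001 rad. The soap was located at (0.621, 0.095), within about 2 mm of the pan's centre.
- **Other things:** the green and cream soaps, tumbler, trimmer and comb all read within about 1 cm of their starting readings, which is about what the detector can resolve. The arm was clear of everything.
- **Disagreements:** the scene camera's detector missed the pink soap in its last check, but the picture and the top camera showed it in place. Some detector reports were wrong, such as weights labelled as the comb, and I ignored them.

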